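Seal the clamp-lid canister

ROBOT

A 6-joint arm with a two-finger parallel gripper is mounted at the origin on a cart in front of the work surface, level with it; the furniture and walls round the work are solid. World frame = base frame: x ahead of the robot, y to its left, z up, the work surface at z = 0. Lengths are in m, angles in rad, forces in N, time in s.
With the tool pointing down it reaches from about 0.35 to 0.85 m from the base axis. Payload 8.1 kg.
Tool frame: the origin (TCP) lies midway between the tips of the shut fingers; the grasp point (between the pads) lies 19 mm behind it; z points along the fingers, y is the direction in which the jaws open and shut (so a half turn about z gives the same grasp; the last joint's range is limited). The gripper opens to 93 mm and grips with 3 to 60 N. Pads are 15 mm wide; open, the fingers measure 128 mm over their backs; the gripper's body (75 mm by 188 mm) begins 65 mm behind the grasp point.
Start: joints at [1.22, 0.13, 1.488, -0, 1.523, -0.085], TCP at [0.158, 0.579, 0.219] pointing down, gripper open.
Joint ranges: [-2.96, 2.96], [-0.89, 2.26], [0.02, 2.5], [-1.34, 4.48], [0, 2.73], [-2.66, 2.66]. Speed limits (rad/s): [2.39, 2.39, 2.79, 3.14, 3.14, 3.14].

INTERFACE

Orientations are given as a rotation vector (axis times angle).
In Python, from plant import robot gives the robot as it stands. The module is installed in compiled form; this text tells all that it offers.
- The arm moves only by the shell command python3 -m pendant 'ROWS' [FORCE]. ROWS is JSON, a list of rows, each an object with "translation": the shift along the tool's x, y, z in mm, a list of three; "twist": the turn, a rotation vector about the tool's x, y, z in rad, a list of three; "grip": the opening, from -1 (shut) to 1 (fully open). A call has exactly 10 rows; each row shifts and turns the pose as measured when the row begins, along the tool's axes as they then stand; what a row does not reach is not made up. A row lasts 1/10 s, in which the tool goes at most 50 mm and 8.59 degrees, less where a joint would pass 70% of its speed; a pose out of reach is approached as far as the arm can. A call is refused whole if a number of a shift passes 50 or a number of a turn 0.15, either way. A call with a gripper value outside its range is refused whole. The fingers move at their own pace and stop on an object; FORCE is the grip in N (left out, the last holds). Time passes only in rows, so rows that do not move let the fingers close, or fill a call up. It gives the time, the measured TCP pose, the force and the opening at its end, in the units of the state.
- robot.read_state(): the state, without advancing time (a new reading comes with each control period).
- robot.read_camera(name): name is "scene" or "top" or "wrist"; returns (picture, depth): 384x512x3 uint8, red, green, blue; 384x512 float32, m along the optical axis (not along the pixel's ray), 0 where there is no reading.
- robot.camera_info(name): a dict with "vertical_fov" (degrees; the focal length in pixels is half the picture's height over the tangent of half this angle, whatever the lens; pixels are square), "cx", "cy" (the principal point, pixels), "cam_to_world" (4x4, takes a point from camera to world coordinates). Camera axes: x right, y up, looking along -z (the intrinsics and any distortion apply to the point x, -y, -z); pixel columns grow to the right and rows downward; lengths in m; the calibration is good to about 2 mm. The wrist camera is an equidistant fisheye: a pixel r from the principal point sees the ray r / f radians off the axis. A picture is of the moment at which its call begins: read the wrist's pose just before it. camera_info takes no time and is no camera call; for the wrist camera it gives the pose at the moment of the call.
- robot.close_job(): hands the job in, once; it reports no verdict.
The state is a dict: "t": time; "q": joint angles; "dq": joint speeds; "joint_torque": joint torques, N m; "tool_pos": TCP position; "orientation": TCP orientation; "force": force on the tool from outside, world axes, zero at the start; "wrist_torque": the same for the moment, N m; "opening": finger opening in m.
Only numpy, scipy, OpenCV 4.12 (cv2) and the standard library are available. Lean on these libraries where they do the work, as an engineer would, in place of code of your own. Each camera call takes 0.05 s, during which the arm holds its last target. There are 200 camera calls.

TASK

One of the three storage canisters has been left unsealed: its lid stands proud and its steel clamp lever is upright. Press that lid fully home with your fingertips first, then push the upright lever over towards the bare side of the lid, past its centre, so that it snaps down flat and locks the lid. Pick nothing up, keep the canister upright and where it stands, and leave the other two canisters sealed and everything else undisturbed.

Things in the scene. Friction and masses are not known exactly. Their poses are not given: they have to be found in the camera images.
- canister: The unsealed one: grey-green glazed round storage canister with a pale wooden clamp lid, body 120 mm across, rim 66 mm above the worktop, about 0.95 kg with its lid, standing loose. Origin at the centre of its underside, z up; its lever folds over towards the body's own -x side. The lid slides straight down along the body's axis.
- canister_lid (a joint): how far the proud lid has been pressed down, in m: 0 stands 8 mm proud of the rim, 0.008 fully home (a stop). It starts at 0 to 0.003. Its rubber seal grips: it moves at about 4 N pressed down on it and stays where it is left.
- canister_lid_top (a point): centre of the flat top face of the unsealed canister's wooden lid (a disc 119 mm across, 12 mm thick); moves with the lid, 78 mm above the worktop when home. In the body's own frame the lever's pivot stands 20 mm from it to +x (steel base 32 mm in x by 46 mm in y round the pivot), so the lid's -x half is bare: a place to press lies 30 mm from the centre to -x.
- canister_lever (a joint): angle of the unsealed canister's clamp lever, in rad: 0 upright (released; it starts here), 1.45 folded down to the body's -x side, nearly flat on the lid (locked), both stops. A spring over centre pushes it back to upright below 0.73 and snaps it on to 1.45 above; it takes about 3 N at the tip (more nearer the pivot) to push over.
- canister_lever_tip (a point): middle of the outer edge of that lever: a steel plate 30 mm wide (along the body's y), 4 mm thick, with a rolled edge 36 mm long and 7 mm thick at its end. The tip lies 40.6 mm from the pivot; upright it stands 47.6 mm above the lid's top face and 20 mm to the body's +x of the lid's centre.
- canister_lever_pivot (a point): that lever's pivot, 7 mm above the lid's top face; the hinge runs along the body's y.
- sealed_a: A sealed one: grey-green glazed round storage canister with a pale wooden clamp lid, body 120 mm across, rim 66 mm above the worktop, about 0.95 kg with its lid, standing loose. Origin at the centre of its underside, z up; lid home, lever folded flat; highest point 98 mm above the worktop.
- sealed_b: The other sealed one: same as sealed_a.
- sealed_a_lever (a joint): angle by which sealed_a's lever has been opened: 0 locked flat on the lid, 1.45 upright.
- sealed_b_lever (a joint): angle by which sealed_b's lever has been opened: 0 locked flat on the lid, 1.45 upright.
- garlic: garlic bulb, loose; leave it alone. Origin at its underside.
- tomato: tomato, loose; leave it alone. Origin at its underside.
- salt_shaker: salt shaker, loose; leave it alone. Origin at its underside.
- pepper_mill: pepper mill, loose; leave it alone. Origin at its underside.
- egg_box: egg box, loose; leave it alone. Origin at its underside.
- mug: mug, loose; leave it alone. Origin at its underside.
- timer: kitchen timer, loose; leave it alone. Origin at its underside.
- teaspoon: teaspoon, loose; leave it alone. Origin at its underside.
Mind the look-alikes: they are no part of the job. Leave any blue look-alike of the canister alone.

How it is judged:
On the way, in this order (a step that is already met when the one before it is completed fails the run):
1. the lid is pressed fully home while its lever still stands up (value of joint canister_lid above 0.0065 m and value of joint canister_lever below 0.5 rad), for 0.1 s.
2. the lever has snapped over and locked flat (value of joint canister_lever above 1.35 rad), for 0.2 s.
At the end, for the whole second after the job is handed in: The lid is home (within 1.5 mm of its stop), its lever lies locked (over 1.35 rad), the canister stands upright (within 0.05 rad), at rest and within 30 mm of where it stood; the other two are still locked and within 20 mm of where they stood (value of joint canister_lid above 0.0065 m and value of joint canister_lever above 1.35 rad and angle between canister's own z axis and vertical below 0.05 rad and distance of canister from where it was at the start of the episode below 0.03 m and linear speed of canister below 0.02 m/s and value of joint each of sealed_a_lever, sealed_b_lever below 0.1 rad and distance of each of sealed_a, sealed_b from where it was at the start of the episode below 0.02 m); the robot touches nothing.
It fails at once if the lever is thrown while the lid still stands proud (value of joint canister_lever above 0.8 rad and value of joint canister_lid below 0.006 m).
It fails at once if the canister is lifted, tipped or shoved away (height (world z) of canister above 0.012 m or angle between canister's own z axis and vertical above 0.25 rad or distance of canister from where it was at the start of the episode above 0.05 m).
It fails at once if a sealed canister is opened, lifted, tipped or pushed away (value of joint any of sealed_a_lever, sealed_b_lever above 0.5 rad or height (world z) of any of sealed_a, sealed_b above 0.012 m or angle between any of sealed_a, sealed_b's own z axis and vertical above 0.25 rad or distance of any of sealed_a, sealed_b from where it was at the start of the episode above 0.03 m).
It fails at once if something else on the worktop is knocked away (distance of any of garlic, tomato, salt_shaker, pepper_mill, egg_box, mug, timer, teaspoon from where it was at the start of the episode above 0.03 m).
It also fails if it takes over 32 s, if anything falls off the work surface, if the arm or the gripper's body presses on something with over 40 N, if the wrist force passes 120 N, or if a joint passes its speed limit or range.

## Working session

There is one attempt and no reset: what is moved stays moved. The work goes in short steps, Python scripts to look and compute and a shell command to move; the robot and the scene stay as the last step left them, time stands still between calls to the robot, and variables do not carry over. Pictures are saved under pics/ and viewed, about 8 in all and at most 12, crops included, and the job is handed in when it is done.

```bash
mkdir -p pics; cat > h.py <<'E'
import numpy as np, cv2
from plant import robot
def grab(name):
    info=robot.camera_info(name); im,d=robot.read_camera(name)
    return info,im,d
def cloud(info,d):
    h,w=d.shape; f=h/2/np.tan(np.radians(info["vertical_fov"])/2)
    v,u=np.mgrid[:h,:w]; x=(u-info["cx"])/f; y=(v-info["cy"])/f
    P=np.stack([x*d,-y*d,-d,np.ones_like(d)],-1)
    return (P@np.array(info["cam_to_world"]).T)[...,:3]
E
python3 - <<'E'
from h import *
for n in ("top","scene"):
    i,im,d=grab(n); np.savez(n+".npz",im=im,d=d,P=cloud(i,d))
    cv2.imwrite(f"pics/{n}0.png",im[...,::-1]); print(n,{k:v for k,v in i.items() if k!="cam_to_world"},np.array(i["cam_to_world"]).round(3).tolist(),(d==0).mean())
s=robot.read_state();print(s)
E
```

```text
top {'vertical_fov': 45.51341503782146, 'cx': 259.43007846316027, 'cy': 188.75531695352453} [[0.121, 0.775, -0.62, -0.953], [-0.993, 0.092, -0.079, -0.162], [-0.004, 0.625, 0.781, 1.981], [0.0, 0.0, 0.0, 1.0]] 0.0038808186848958335
scene {'vertical_fov': 55.464369638243824, 'cx': 257.55721858070547, 'cy': 191.73050591720084} [[0.72, 0.484, -0.497, -0.266], [-0.694, 0.491, -0.526, -0.798], [-0.011, 0.724, 0.69, 1.197], [0.0, 0.0, 0.0, 1.0]] 0.004094441731770833
{'t': 0.1, 'q': array([ 1.21961990e+00,  1.31124493e-01,  1.48914508e+00, -2.33560627e-05,
        1.52299067e+00, -8.54268013e-02]), 'dq': array([-0.0004101 , -0.00242801, -0.0018655 , -0.00052586,  0.00142766,
       -0.00051229]), 'joint_torque': array([ 5.42801736e-04, -5.61344755e+01, -4.93092871e+01,  7.69979996e-02,
        2.92143814e-02,  7.33528054e-06]), 'tool_pos': array([0.15740814, 0.5784621 , 0.21768303]), 'orientation': array([-4.16164517e-01, -3.11356370e+00,  2.56494545e-03]), 'force': array([ 0.63272388, -0.43909117, -0.13251794]), 'wrist_torque': array([-0.03990032,  0.00961525,  0.0130813 ]), 'opening': 0.0929120813547383}
```

View pics/top0.png

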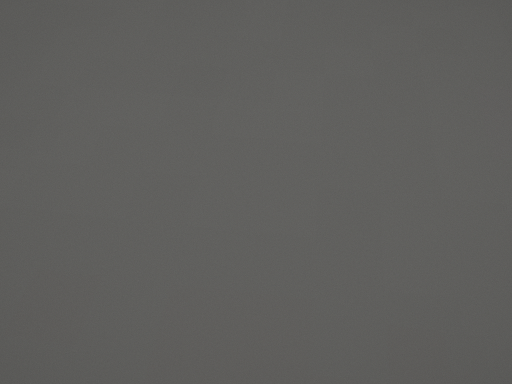

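View pics/scene0.png

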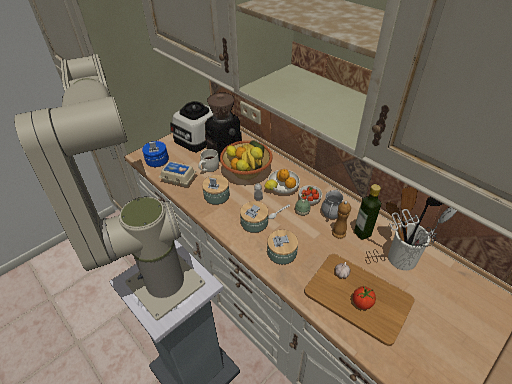

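The top camera shows nothing but uniform grey, so it is blocked. In the scene view there are three canisters near (216,188), (254,215) and (282,245), and a blue look-alike at (155,153). I'll zoom in and measure.

```bash
python3 - <<'E'
from h import *
t=np.load("top.npz");print("top depth",np.percentile(t["d"],[1,50,99]))
s=np.load("scene.npz");im=s["im"];P=s["P"]
c=im[165:275,190:310];cv2.imwrite("pics/crop1.png",cv2.resize(c,None,fx=6.6,fy=5.4,interpolation=cv2.INTER_CUBIC)[:,:,::-1])
for (u,v) in ((216,188),(254,215),(282,245)):
    Q=P[v-28:v+25,u-25:u+26].reshape(-1,3); 
    for lo,hi in((.07,.09),(.09,.14)):
        m=(Q[:,2]>lo)&(Q[:,2]<hi)&(Q[:,0]<1.5); A=Q[m]
        if len(A): print(u,v,lo,len(A),A.mean(0).round(3),A.min(0).round(3),A.max(0).round(3),np.percentile(A[:,2],[50,95]).round(3))
E
```

```text
top depth [0.26879703 0.35702446 0.531446  ]
216 188 0.07 409 [0.453 0.236 0.084] [0.377 0.012 0.07 ] [0.593 0.412 0.09 ] [0.085 0.089]
216 188 0.09 229 [0.514 0.232 0.107] [0.385 0.179 0.09 ] [0.607 0.327 0.137] [0.103 0.132]
254 215 0.07 538 [ 0.443 -0.041  0.08 ] [ 0.382 -0.194  0.07 ] [0.571 0.09  0.09 ] [0.08  0.086]
254 215 0.09 68 [ 0.436 -0.05   0.094] [ 0.396 -0.205  0.09 ] [0.466 0.    0.1  ] [0.094 0.099]
282 245 0.07 576 [ 0.412 -0.207  0.08 ] [ 0.354 -0.271  0.071] [ 0.471 -0.054  0.09 ] [0.08  0.085]
282 245 0.09 68 [ 0.411 -0.212  0.093] [ 0.381 -0.236  0.09 ] [ 0.438 -0.182  0.105] [0.093 0.099]
```

View pics/crop1.png

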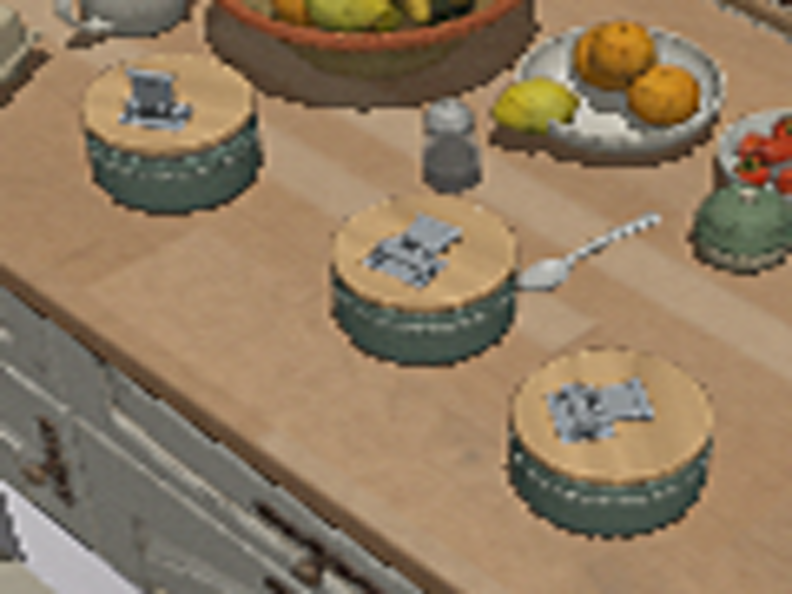

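```bash
python3 - <<'E'
from h import *
s=np.load("scene.npz");im=s["im"];P=s["P"]
hsv=cv2.cvtColor(im,cv2.COLOR_RGB2HSV)
sl=(slice(172,208),slice(200,232));Q=P[sl].reshape(-1,3);H=hsv[sl].reshape(-1,3)
m=(Q[:,2]>.074)&(Q[:,2]<.15)&(np.hypot(Q[:,0]-.45,Q[:,1]-.24)<.1);A=Q[m];S=H[m]
w=S[:,1]>70; print("wood",w.sum(),A[w].min(0),A[w].max(0),np.median(A[w],0))
(cx,cy),r=cv2.minEnclosingCircle(A[w][:,:2].astype(np.float32));print(cx,cy,r)
g=A[~w];print("grey");print(g[np.argsort(g[:,2])].round(3).tolist())
i=robot.camera_info("wrist");print(i,robot.read_state()["tool_pos"])
i,im,d=grab("wrist");cv2.imwrite("pics/w0.png",im[...,::-1])
E
```

```text
wood 302 [0.37704405 0.16465625 0.07636464] [0.49527889 0.28412878 0.09163552] [0.43668037 0.21799348 0.08596825]
0.4343094527721405 0.22453859448432922 0.06140786036849022
grey
[[0.418, 0.197, 0.08], [0.428, 0.202, 0.082], [0.439, 0.216, 0.085], [0.407, 0.219, 0.085], [0.442, 0.212, 0.085], [0.41, 0.215, 0.085], [0.422, 0.194, 0.085], [0.409, 0.206, 0.086], [0.42, 0.213, 0.086], [0.417, 0.216, 0.086], [0.397, 0.227, 0.087], [0.437, 0.205, 0.087], [0.457, 0.252, 0.087], [0.411, 0.202, 0.087], [0.407, 0.225, 0.087], [0.399, 0.223, 0.087], [0.405, 0.208, 0.088], [0.414, 0.198, 0.088], [0.415, 0.206, 0.088], [0.417, 0.202, 0.089], [0.402, 0.226, 0.089], [0.401, 0.218, 0.09], [0.421, 0.207, 0.09], [0.408, 0.219, 0.09], [0.416, 0.193, 0.09], [0.41, 0.235, 0.091], [0.42, 0.198, 0.091], [0.431, 0.204, 0.091], [0.405, 0.229, 0.091], [0.411, 0.223, 0.092], [0.398, 0.227, 0.092], [0.409, 0.206, 0.092], [0.414, 0.219, 0.092], [0.41, 0.214, 0.092], [0.422, 0.201, 0.093], [0.428, 0.194, 0.093], [0.425, 0.197, 0.093], [0.406, 0.223, 0.095], [0.425, 0.203, 0.096], [0.421, 0.206, 0.096], [0.428, 0.2
[... 766 characters left out ...]
2, 0.217, 0.125], [0.415, 0.223, 0.125], [0.423, 0.204, 0.126], [0.416, 0.216, 0.129], [0.429, 0.203, 0.129], [0.421, 0.208, 0.131], [0.414, 0.233, 0.131], [0.423, 0.203, 0.133], [0.415, 0.221, 0.133], [0.408, 0.226, 0.133], [0.411, 0.223, 0.134], [0.416, 0.215, 0.136], [0.422, 0.208, 0.136], [0.419, 0.211, 0.136]]
{'vertical_fov': 65.70646984690485, 'cx': 256.3938547515988, 'cy': 193.42864314749576, 'cam_to_world': array([[ 0.26227718, -0.93516892, -0.23805415,  0.09194055],
       [ 0.96499035,  0.2536404 ,  0.06678452,  0.59520593],
       [-0.00207466, -0.24723601,  0.96895307,  0.38357062],
       [ 0.        ,  0.        ,  0.        ,  1.        ]])} [0.15740814 0.5784621  0.21768303]
```

View pics/w0.png

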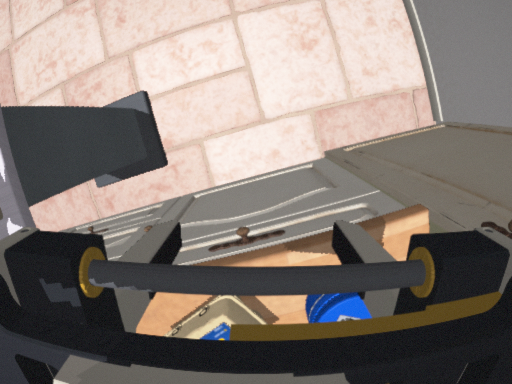

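The unsealed canister is the left one at (216,188). Its lid centre is about (0.435, 0.225), the radius measures 61 mm, and the top is at 86 mm, so it stands proud. The lever is upright at (0.417, 0.215), 20 mm from the centre, which matches the description. Body +x points towards the robot at a yaw of about 209°, and the bare side faces away. I'll move above it with the fingers shut.

```bash
python3 - <<'E'
from h import *
P=np.load("scene.npz")["P"].reshape(-1,3)
m=(P[:,2]>.18)&(P[:,2]<.6)&(P[:,0]>.22)&(P[:,0]<.62)&(abs(P[:,1])<.9)
print(m.sum(),P[m].min(0) if m.any() else "",P[m].max(0) if m.any() else "")
E
python3 -m pendant '[{"translation":[-30,-33,-4],"twist":[0,0,0],"grip":-1},{"translation":[-30,-33,-4],"twist":[0,0,0],"grip":-1},{"translation":[-30,-33,-4],"twist":[0,0,0],"grip":-1},{"translation":[-30,-33,-4],"twist":[0,0,0],"grip":-1},{"translation":[-30,-33,-4],"twist":[0,0,0],"grip":-1},{"translation":[-30,-33,-4],"twist":[0,0,0],"grip":-1},{"translation":[-30,-33,-4],"twist":[0,0,0],"grip":-1},{"translation":[-30,-33,-4],"twist":[0,0,0],"grip":-1},{"translation":[-30,-33,-4],"twist":[0,0,0],"grip":-1},{"translation":[-30,-33,-4],"twist":[0,0,0],"grip":-1}]' 5
```

```text
15186 [ 0.27807885 -0.81390823  0.18004417] [0.61999621 0.89172976 0.59994775]
t: 1.15
tool_pos: [0.3626, 0.1696, 0.2545]
orientation: [-0.4, -3.113, 0.013]
force: [0.5, 0.2, 1.1]
opening: 0.0175
```

```bash
python3 -m pendant '[{"translation":[0,0,0],"twist":[0,0,0.14],"grip":-1},{"translation":[0,0,0],"twist":[0,0,0.14],"grip":-1},{"translation":[0,0,0],"twist":[0,0,0.14],"grip":-1},{"translation":[0,0,0],"twist":[0,0,0.14],"grip":-1},{"translation":[0,0,0],"twist":[0,0,0.14],"grip":-1},{"translation":[0,0,0],"twist":[0,0,0.14],"grip":-1},{"translation":[0,0,0],"twist":[0,0,0.14],"grip":-1},{"translation":[0,0,0],"twist":[0,0,0.14],"grip":-1},{"translation":[0,0,0],"twist":[0,0,0.14],"grip":-1},{"translation":[0,0,0],"twist":[0,0,0.14],"grip":-1}]'; python3 -c "
from h import *
s=robot.read_state();print(s['tool_pos'],s['q']);print(cv2.Rodrigues(s['orientation'])[0].round(3))"
```

```text
t: 2.15
tool_pos: [0.3646, 0.1614, 0.2532]
orientation: [2.376, 2.049, -0.017]
force: [-0.4, 0.3, -0.7]
opening: 0.0006
[0.36460883 0.16141611 0.25319572] [ 0.29589596 -0.44106549  1.93917577 -0.00828669  1.65145559  0.44296692]
[[ 0.147  0.989 -0.005]
 [ 0.989 -0.147 -0.01 ]
 [-0.011 -0.004 -1.   ]]
```

```bash
python3 -m pendant '[{"translation":[0,0,0],"twist":[0,0,0.14],"grip":-1},{"translation":[0,0,0],"twist":[0,0,0.14],"grip":-1},{"translation":[0,0,0],"twist":[0,0,0.14],"grip":-1},{"translation":[0,0,0],"twist":[0,0,0.14],"grip":-1},{"translation":[0,0,0],"twist":[0,0,0.14],"grip":-1},{"translation":[0,0,0],"twist":[0,0,0.14],"grip":-1},{"translation":[0,0,0],"twist":[0,0,0.08],"grip":-1},{"translation":[0,0,0],"twist":[0,0,0],"grip":-1},{"translation":[0,0,0],"twist":[0,0,0],"grip":-1},{"translation":[0,0,0],"twist":[0,0,0],"grip":-1}]'; cat >> h.py <<'E'
def fish(info,d):
    h,w=d.shape; f=h/2/np.tan(np.radians(info["vertical_fov"])/2)
    v,u=np.mgrid[:h,:w]; x=u-info["cx"]; y=v-info["cy"]; r=np.hypot(x,y)+1e-9; k=np.tan(np.minimum(r/f,1.5))/r
    P=np.stack([x*k*d,-y*k*d,-d,np.ones_like(d)],-1)
    return (P@np.array(info["cam_to_world"]).T)[...,:3]
E
python3 - <<'E'
from h import *
s=robot.read_state();print(s['tool_pos'],s['q']);print(cv2.Rodrigues(s['orientation'])[0].round(3))
i,im,d=grab("wrist");P=fish(i,d);np.savez("w1.npz",im=im,d=d,P=P);cv2.imwrite("pics/w1.png",im[...,::-1])
print(i["cam_to_world"].round(3))
E
```

```text
t: 3.15
tool_pos: [0.3629, 0.1609, 0.2509]
orientation: [3.049, 0.721, -0.018]
force: [-0.3, 0.3, 0.3]
opening: 0.0007
[0.36291113 0.16089237 0.25089371] [ 0.29586664 -0.44160131  1.9437243  -0.00827175  1.65144235  1.40171613]
[[ 0.894  0.448 -0.009]
 [ 0.448 -0.894 -0.011]
 [-0.013  0.006 -1.   ]]
[[ 0.448  0.864  0.229  0.425]
 [-0.894  0.431  0.122  0.192]
 [ 0.007 -0.259  0.966  0.416]
 [ 0.     0.     0.     1.   ]]
```

View pics/w1.png

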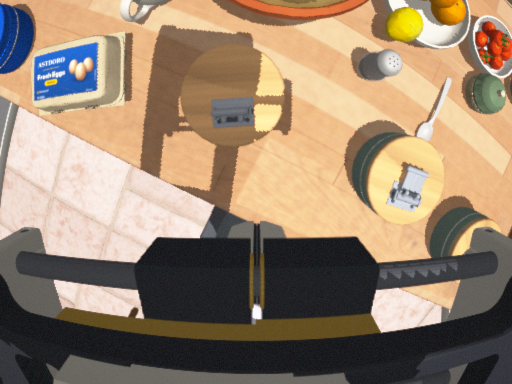

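The wrist view shows the canister lid centred near (232,95) and the lever and base near (233,112), on the finger side. The bare half faces away, as expected. I'll refine the numbers from here.

```bash
python3 - <<'E'
from h import *
z=np.load("w1.npz");im=z["im"];P=z["P"];hsv=cv2.cvtColor(im,cv2.COLOR_RGB2HSV)
sl=(slice(30,160),slice(165,300));Q=P[sl].reshape(-1,3);S=hsv[sl].reshape(-1,3)
m=(Q[:,2]>.075)&(Q[:,2]<.15)&(np.hypot(Q[:,0]-.435,Q[:,1]-.225)<.09);A=Q[m];g=S[m][:,1]<70
w=A[~g];(cx,cy),r=cv2.minEnclosingCircle(w[:,:2].astype(np.float32));print("lid",cx,cy,r,np.median(w[:,2]),len(w),w.min(0),w.max(0))
for lo,hi in((.08,.1),(.1,.115),(.115,.15)):
    B=A[g];B=B[(B[:,2]>lo)&(B[:,2]<hi)]
    if len(B)>5: print(lo,len(B),B.mean(0),cv2.minAreaRect((B[:,:2]*1000).astype(np.float32)),np.percentile(B[:,2],95))
t=A[:,2]>.115
E
```

```text
lid 0.4353935718536377 0.22513826191425323 0.05968168005347252 0.08334019441941279 7290 [0.37644047 0.16648928 0.07878389] [0.49459588 0.28375227 0.08648712]
0.08 807 [0.41980196 0.21451912 0.08709362] ((418.1761474609375, 215.29820251464844), (32.098567962646484, 46.0601921081543), 29.391902923583984) 0.09545458158361202
0.1 124 [0.41080084 0.21193372 0.10171897] ((411.2673034667969, 211.7864990234375), (7.560866355895996, 24.56657600402832), 29.014755249023438) 0.10309232879004006
0.115 252 [0.41798465 0.21509786 0.13006638] ((417.9510498046875, 215.23419189453125), (7.0529584884643555, 34.60292434692383), 29.633506774902344) 0.13152342602342726
```

```bash
python3 -m pendant '[{"translation":[25,-5,0],"twist":[0,0,0],"grip":-1},{"translation":[25,-5,0],"twist":[0,0,0],"grip":-1},{"translation":[25,-5,0],"twist":[0,0,0],"grip":-1},{"translation":[25,-5,0],"twist":[0,0,0],"grip":-1},{"translation":[24,-6,0],"twist":[0,0,-0.05],"grip":-1},{"translation":[0,0,30],"twist":[0,0,0],"grip":-1},{"translation":[0,0,30],"twist":[0,0,0],"grip":-1},{"translation":[0,0,30],"twist":[0,0,0],"grip":-1},{"translation":[0,0,30],"twist":[0,0,0],"grip":-1},{"translation":[0,0,20],"twist":[0,0,0],"grip":-1}]'
cat >> h.py <<'E'
C=np.array([.4354,.2251]);U=np.array([.871,.491]);V=np.array([.491,-.871])
def rel():
    s=robot.read_state();R=cv2.Rodrigues(s['orientation'])[0];p=s['tool_pos'];e=p[:2]-C
    print("along -x body %.1f, lateral %.1f, z %.1f mm, yaw %.3f"%(e@U*1e3,e@V*1e3,p[2]*1e3,np.arctan2(R[1,0],R[0,0])),"toolz",R[:,2].round(3),"xz",R[2,:].round(3),"F",s['force'].round(1),"t",s['t'])
E
python3 -c "from h import *;rel()"
```

```text
t: 4.2
tool_pos: [0.4689, 0.2435, 0.1085]
orientation: [3.024, 0.821, -0.003]
force: [0.1, 0.2, 0.0]
opening: 0.0002
along -x body 38.2, lateral 0.4, z 108.5 mm, yaw 0.530 toolz [ 0.    -0.008 -1.   ] xz [-0.004  0.007 -1.   ] F [0.1 0.2 0. ] t 4.2
```

```bash
python3 -m pendant '[{"translation":[-8,0,5],"twist":[0,0,0.015],"grip":-1},{"translation":[0,0,5],"twist":[0,0,0],"grip":-1},{"translation":[0,0,5],"twist":[0,0,0],"grip":-1},{"translation":[0,0,3],"twist":[0,0,0],"grip":-1},{"translation":[0,0,3],"twist":[0,0,0],"grip":-1},{"translation":[0,0,2],"twist":[0,0,0],"grip":-1},{"translation":[0,0,2],"twist":[0,0,0],"grip":-1},{"translation":[0,0,1.5],"twist":[0,0,0],"grip":-1},{"translation":[0,0,1.5],"twist":[0,0,0],"grip":-1},{"translation":[0,0,1.5],"twist":[0,0,0],"grip":-1}]'; python3 -c "from h import *;rel()"
```

```text
t: 5.2
tool_pos: [0.462, 0.2391, 0.0797]
orientation: [3.03, 0.801, -0.001]
force: [-2.0, -0.6, 4.2]
opening: 0.0008
along -x body 30.1, lateral 0.9, z 79.7 mm, yaw 0.517 toolz [ 0.001 -0.008 -1.   ] xz [-0.003  0.007 -1.   ] F [-2.  -0.6  4.2] t 5.2
```

Contact is made at about 4 N, which is the seal's grip. I'll carry on to the stop.

```bash
python3 -m pendant '[{"translation":[0,0,1.5],"twist":[0,0,0],"grip":-1},{"translation":[0,0,1.5],"twist":[0,0,0],"grip":-1},{"translation":[0,0,1.5],"twist":[0,0,0],"grip":-1},{"translation":[0,0,1.5],"twist":[0,0,0],"grip":-1},{"translation":[0,0,1.5],"twist":[0,0,0],"grip":-1},{"translation":[0,0,1.5],"twist":[0,0,0],"grip":-1},{"translation":[0,0,1.5],"twist":[0,0,0],"grip":-1},{"translation":[0,0,1.5],"twist":[0,0,0],"grip":-1},{"translation":[0,0,1.5],"twist":[0,0,0],"grip":-1},{"translation":[0,0,1.5],"twist":[0,0,0],"grip":-1}]'; python3 -c "from h import *;rel()"
```

```text
t: 6.2
tool_pos: [0.4642, 0.2401, 0.0785]
orientation: [3.029, 0.802, 0.005]
force: [-8.6, -4.7, 18.3]
opening: 0.0004
along -x body 32.4, lateral 1.1, z 78.5 mm, yaw 0.518 toolz [ 0.005 -0.007 -1.   ] xz [ 0.001  0.008 -1.   ] F [-8.6 -4.7 18.3] t 6.2
```

The force is 18 N at z = 78.5 mm, which is the stop at the home height of 78 mm. I'll rise, back off behind the lever and look.

```bash
python3 -m pendant '[{"translation":[0,0,-15],"twist":[0,0,0],"grip":-1},{"translation":[0,0,-35],"twist":[0,0,0],"grip":-1},{"translation":[0,0,-35],"twist":[0,0,0],"grip":-1},{"translation":[0,0,-35],"twist":[0,0,0],"grip":-1},{"translation":[-25,0,0],"twist":[0,0,0],"grip":-1},{"translation":[-25,0,0],"twist":[0,0,0],"grip":-1},{"translation":[-25,0,0],"twist":[0,0,0],"grip":-1},{"translation":[-25,0,0],"twist":[0,0,0],"grip":-1},{"translation":[0,0,0],"twist":[0,0,0],"grip":-1},{"translation":[0,0,0],"twist":[0,0,0],"grip":-1}]'; cat > m.py <<'E'
from h import *
import sys
rel(); i,im,d=grab("wrist");P=fish(i,d);cv2.imwrite(f"pics/{sys.argv[1]}.png",im[...,::-1]);hsv=cv2.cvtColor(im,cv2.COLOR_RGB2HSV)
Q=P[:215].reshape(-1,3);S=hsv[:215].reshape(-1,3)
m=(Q[:,2]>.072)&(Q[:,2]<.15)&(np.hypot(*(Q[:,:2]-C).T)<.075);A=Q[m];g=S[m][:,1]<70
w=A[~g];(cx,cy),r=cv2.minEnclosingCircle(w[:,:2].astype(np.float32));print("lid",cx,cy,r,np.median(w[:,2]))
for lo,hi in((.077,.1),(.1,.11),(.11,.15)):
    B=A[g];B=B[(B[:,2]>lo)&(B[:,2]<hi)]
    if len(B)>5: print(lo,len(B),B.mean(0),cv2.minAreaRect((B[:,:2]*1000).astype(np.float32)),np.percentile(B[:,2],95))
E
python3 m.py w2
```

```text
t: 7.2
tool_pos: [0.3765, 0.1908, 0.2013]
orientation: [3.03, 0.802, 0.016]
force: [0.0, 0.2, -0.3]
opening: 0.0003
along -x body -68.1, lateral 0.9, z 201.3 mm, yaw 0.518 toolz [ 0.011 -0.004 -1.   ] xz [ 0.008  0.009 -1.   ] F [ 0.   0.2 -0.3] t 7.2
lid 0.4357262849807739 0.22527199983596802 0.0595439113676548 0.07773885690056481
0.077 1209 [0.41939802 0.21598733 0.08336132] ((418.13226318359375, 215.3108367919922), (31.4979190826416, 46.369598388671875), 29.556833267211914) 0.09595696621049783
0.11 337 [0.41814956 0.21531647 0.124388  ] ((418.0740661621094, 215.1855926513672), (6.0328049659729, 36.34291458129883), 29.64359474182129) 0.12591334832191062
```

View pics/w2.png

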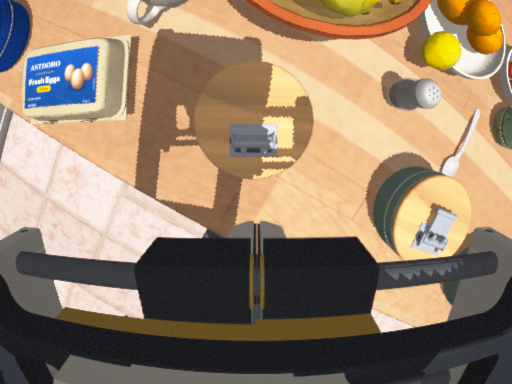

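The lid is home with its top at 77.7 mm, the canister hasn't moved, and the lever is upright at (253,138) with its tip at z = 0.126. Next I'll lower the fingers behind it.

```bash
python3 -m pendant '[{"translation":[0,0,25],"twist":[0,0,0],"grip":-1},{"translation":[0,0,25],"twist":[0,0,0],"grip":-1},{"translation":[0,0,25],"twist":[0,0,0],"grip":-1},{"translation":[0,0,5],"twist":[0,0,0],"grip":-1},{"translation":[0,0,0],"twist":[0,0,0],"grip":-1},{"translation":[7,0,0],"twist":[0,0,0],"grip":-1},{"translation":[7,0,0],"twist":[0,0,0],"grip":-1},{"translation":[7,0,0],"twist":[0,0,0],"grip":-1},{"translation":[5,0,0],"twist":[0,0,0],"grip":-1},{"translation":[0,0,0],"twist":[0,0,0],"grip":-1}]'; python3 -c "from h import *;rel()"
```

```text
t: 8.25
tool_pos: [0.4098, 0.2081, 0.1249]
orientation: [3.031, 0.803, 0.031]
force: [0.1, 0.6, 0.1]
opening: 0.0002
along -x body -30.6, lateral 2.3, z 124.9 mm, yaw 0.518 toolz [ 0.021 -0.    -1.   ] xz [ 0.018  0.011 -1.   ] F [0.1 0.6 0.1] t 8.25
```

```bash
python3 -m pendant '[{"translation":[-10,2,0],"twist":[0,-0.018,0],"grip":-1},{"translation":[0,0,5],"twist":[0,0,0],"grip":-1},{"translation":[0,0,5],"twist":[0,0,0],"grip":-1},{"translation":[0,0,0],"twist":[0,0,0],"grip":-1},{"translation":[3,0,0],"twist":[0,0,0],"grip":-1},{"translation":[3,0,0],"twist":[0,0,0],"grip":-1},{"translation":[3,0,0],"twist":[0,0,0],"grip":-1},{"translation":[3,0,0],"twist":[0,0,0],"grip":-1},{"translation":[0,0,0],"twist":[0,0,0],"grip":-1},{"translation":[0,0,0],"twist":[0,0,0],"grip":-1}]'; python3 -c "from h import *;rel()"
```

```text
t: 9.25
tool_pos: [0.4117, 0.2065, 0.1137]
orientation: [3.026, 0.801, -0.003]
force: [-2.3, -2.5, 3.0]
opening: 0.0004
along -x body -29.8, lateral 4.6, z 113.7 mm, yaw 0.518 toolz [ 0.001 -0.011 -1.   ] xz [-0.005  0.011 -1.   ] F [-2.3 -2.5  3. ] t 9.25
```

```bash
python3 -m pendant '[{"translation":[4,0,0],"twist":[0,0,0],"grip":-1},{"translation":[4,0,0],"twist":[0,0,0],"grip":-1},{"translation":[4,0,0.5],"twist":[0,0,0],"grip":-1},{"translation":[4,0,0.5],"twist":[0,0,0],"grip":-1},{"translation":[4,0,1],"twist":[0,0,0],"grip":-1},{"translation":[4,0,1],"twist":[0,0,0],"grip":-1},{"translation":[4,0,1],"twist":[0,0,0],"grip":-1},{"translation":[4,0,1],"twist":[0,0,0],"grip":-1},{"translation":[4,0,1],"twist":[0,0,0],"grip":-1},{"translation":[4,0,1],"twist":[0,0,0],"grip":-1}]'; python3 -c "from h import *;rel()"
```

```text
t: 10.25
tool_pos: [0.4502, 0.2284, 0.1059]
orientation: [3.027, 0.801, 0.001]
force: [-0.1, -0.7, -0.3]
opening: 0.0004
along -x body 14.5, lateral 4.4, z 105.9 mm, yaw 0.518 toolz [ 0.003 -0.01  -1.   ] xz [-0.002  0.011 -1.   ] F [-0.1 -0.7 -0.3] t 10.25
```

The fingers are 34 mm past the pivot with no force left on them, so the lever has probably snapped over. I'll rise, back off and look.

```bash
python3 -m pendant '[{"translation":[0,0,-25],"twist":[0,0,0],"grip":-1},{"translation":[0,0,-35],"twist":[0,0,0],"grip":-1},{"translation":[0,0,-35],"twist":[0,0,0],"grip":-1},{"translation":[-25,0,0],"twist":[0,0,0],"grip":-1},{"translation":[-25,0,0],"twist":[0,0,0],"grip":-1},{"translation":[-20,0,0],"twist":[0,0,0],"grip":-1},{"translation":[-10,0,0],"twist":[0,0,0],"grip":-1},{"translation":[0,0,0],"twist":[0,0,0],"grip":-1},{"translation":[0,0,0],"twist":[0,0,0],"grip":-1},{"translation":[0,0,0],"twist":[0,0,0],"grip":-1}]'; python3 m.py w3
```

```text
t: 11.25
tool_pos: [0.3811, 0.1901, 0.2056]
orientation: [3.027, 0.802, 0.005]
force: [0.9, 0.4, 0.2]
opening: 0.0007
along -x body -64.4, lateral 3.9, z 205.6 mm, yaw 0.518 toolz [ 0.005 -0.009 -1.   ] xz [ 0.     0.011 -1.   ] F [0.9 0.4 0.2] t 11.25
lid 0.4357345700263977 0.2252524346113205 0.059534355998039246 0.07771038064794347
0.077 2362 [0.42758356 0.22059025 0.08751202] ((428.7247009277344, 220.87149047851562), (56.886722564697266, 45.541954040527344), 29.014249801635742) 0.09549304901187934
```

View pics/w3.png

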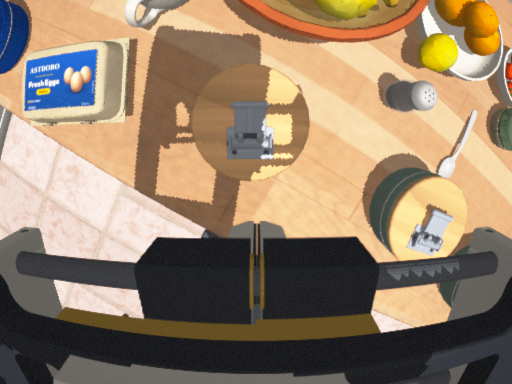

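The lever now lies flat across the bare half at (250,115), base plus lever is 57 mm long as it should be, and nothing stands above 0.1 m. The lid is home and the canister hasn't moved, so I'll hand in.

```bash
python3 -c "
from plant import robot
print(robot.close_job())"
```

```text
the job is handed in; nothing more can be done
None
```

I pressed the unsealed canister's lid home with shut fingertips, then pushed its lever over the bare side until it snapped flat. I handed the job in at about 11 s; the hand-in reports no verdict.

- **Lid:** it met the stop at about 18 N. Its top then measured 77.7 mm, against 78 mm when home, and still did after the lever was thrown.
- **Lever:** it was still upright after the press, with its tip at 126 mm. It now lies flat: base and lever together span 57 mm, and nothing on the lid stands above 100 mm.
- **Canister:** its centre stayed within 1 mm of where it started.
- **Surroundings:** the arm ended at z = 0.206 m, clear of everything, and the wrist force was near zero. The last picture shows the neighbouring sealed canister still locked and the egg box, salt shaker and teaspoon undisturbed. The third canister was mostly hidden behind the gripper, but the arm never went near it.
- **Irregularities:** the top camera was blocked and unusable. My push on the lever was about 4.5 mm off-centre, with no visible effect.

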